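Nest the casting pots

TASK

Put the three steel casting pots away, one inside the other: first take the middle pot from its sloping rest and stand it upright in the large pot, then lift the small pot off its hook and stand it upright in the middle pot. Each must sit fully down on the floor of the one below; set them down gently, do not drop them, and leave the large pot standing where it is and the other things on the bench undisturbed.

Things in the scene. Friction and masses are not known exactly. Their poses are not given: they have to be found in the camera images.
- large_pot: Large open steel pot standing on the bench, loose. Height 62 mm, outer diameter 97 at the foot, 109 at the rim, wall 4, floor 5 thick (inner diameter 101 at the rim, 89 at the floor). Two small lugs outside at +y and -y, out to 69 mm from the axis, 40 to 52 mm up. Origin: centre of underside, z up its axis.
- middle_pot: Middle open steel pot, 0.34 kg, at first on the sloping rest, its axis leaning 32 degrees to the rest's low side. Height 66 mm, outer diameter 76 at the foot, 88 at the rim, wall 3.5, floor 5 thick. A flat upright ear at its +y side: 10 mm thick (41 to 51 mm from the axis), 24 wide along x, from 60 to 108 mm above the underside. Origin: centre of underside, z up its axis.
- middle_grip (a point): Point on the middle pot's ear to grip it: 46 mm along the pot's +y and 92 mm along its z from the pot's origin; axes as the pot. Grip the 10 mm thickness, fingers closing along the pot's y.
- small_pot: Small open steel pot, 0.25 kg, at first hanging from the hook by its stiff handle. Height 70 mm, outer diameter 56 at the foot, 68 at the rim. Handle: flat bar 10 mm thick in x over the mouth along y; cross bar (66 wide) 106 to 118 mm above the underside, on it a grip tab 40 wide (y) from 118 to 152. The hook runs along x under the cross bar. Origin: centre of underside, z up its axis.
- small_grip (a point): Point in the small pot's grip tab, on the pot's axis 140 mm above its underside; axes as the pot. Grip the 10 mm thickness, fingers closing along the pot's x.
- rest: Fixed sloping rest: a steel plate 124 x 116 mm on legs, its top centre 66 mm above the origin, sloping 32 degrees, high side at +x (99 mm up), low side at -x, with two stop pins (10 mm diameter, 16 high) 38 mm downhill of centre and 25 mm either side. Origin: on the bench under the plate's centre.
- hook_stand: Fixed hook stand: base 125 x 100 x 10 mm, post 75 mm along +x of the origin, 154 tall; from it a round hook bar (8 mm) runs along -x, ending 33 mm beyond the origin in an upturned tip 10 mm above the bar. To take the small pot off: lift it 14 to 26 mm, then draw it out along -x by 80 mm or more. Origin: on the bench below the place where the handle hangs.
- hook_seat (a point): Top of the hook bar where the small pot's handle hangs, 160 mm above the bench; axes as the hook stand.
- graphite: Bystander: black graphite block 90 x 50 x 30 mm; origin centre of underside.
- pipe_offcut: Bystander: short dark steel pipe offcut standing on end, diameter 50, height 35 mm; origin centre of underside.
- firebrick: Bystander: pale broken firebrick 100 x 90 x 60 mm; origin centre of underside.
- firebrick2: Bystander: grey broken firebrick 110 x 85 x 62 mm; origin centre of underside.
- pliers: Bystander: pliers lying flat, about 150 mm long, 16 high; origin at the joint.
- hammer: Bystander: hammer lying on the bench.
- brush: Bystander: hand brush lying on the bench.
Not all that is in view belongs to the job. What is shaped like the middle_pot but yellow is not meant. Leave any blue look-alike of the small_pot alone.

How it is judged (in metres and radians):
On the way, in this order (a step that is already met when the one before it is completed fails the run):
1. the middle pot sits upright, fully down in the large pot (horizontal distance between middle_pot and large_pot below 0.011 m and z of middle_pot in the frame of large_pot between 0.001 and 0.009 m and angle between middle_pot's own z axis and vertical below 0.1 rad), for 0.2 s.
2. the small pot sits upright, fully down in the middle pot (all of step 1 and horizontal distance between small_pot and middle_pot below 0.011 m and z of small_pot in the frame of middle_pot between 0.001 and 0.009 m and angle between small_pot's own z axis and vertical below 0.1 rad), for 0.2 s.
At the end, for the whole second after the job is handed in: The large pot stands upright on the bench; the middle pot stands in it and the small pot in the middle one, each upright within 0.1 rad, its underside less than 9 mm above the underside of the pot it stands in (that is, down on its 5 mm floor) and within 11 mm of its centre; all three at rest (all of step 2 and angle between large_pot's own z axis and vertical below 0.1 rad and height (world z) of large_pot below 0.006 m and linear speed of each of large_pot, middle_pot, small_pot below 0.02 m/s and angular speed of each of large_pot, middle_pot, small_pot below 0.2 rad/s); the robot touches nothing.
It fails at once if the large pot is shifted by more than 40 mm (distance of large_pot from where it was at the start of the episode above 0.04 m).
It fails at once if a pot is let fall into the one below it (faster than 0.4 m/s in the last 40 mm) ((linear speed of middle_pot above 0.4 m/s and horizontal distance between middle_pot and large_pot below 0.025 m and z of middle_pot in the frame of large_pot below 0.045 m) or (linear speed of small_pot above 0.4 m/s and horizontal distance between small_pot and middle_pot below 0.025 m and z of small_pot in the frame of middle_pot below 0.045 m)).
It fails at once if another thing on the bench is displaced by more than 30 mm (distance of any of graphite, pipe_offcut, firebrick, firebrick2, pliers, hammer, brush from where it was at the start of the episode above 0.03 m).
It also fails if it takes over 72 s, if anything falls off the work surface, if the arm or the gripper's body presses on something with over 40 N, if the wrist force passes 120 N, or if a joint passes its speed limit or range.

ROBOT

A 6-joint arm with a two-finger parallel gripper is mounted at the origin on the work surface. World frame = base frame: x ahead of the robot, y to its left, z up, the work surface at z = 0. Lengths are in mm, angles in rad, forces in N, time in s.
With the tool pointing down it reaches from about 300 to 850 mm from the base axis. Payload 5.4 kg.
Tool frame: the origin (TCP) lies where the fingers leave the gripper's body, on its centre line; the fingertips stand 73 mm ahead of it and the grasp point (between the pads) lies 54 mm ahead of it (arm.tips_ahead is the distance from the TCP to the fingertips, in mm); z points along the fingers, y is the line along which they close (so a half turn about z gives the same grasp; the last joint's range is limited). The gripper opens to 85 mm and grips with 20 to 120 N. Pads are 22 mm wide; open, the fingers measure 114 mm over their backs; the gripper's body (76 mm by 85 mm) begins 54 mm behind the grasp point. The pads swing forward as they close: fully open they stand 13 mm farther back than shut.
Start: joints at [0.976, 0.158, 1.597, -0, 1.386, -0.21], TCP at [215.848, 532.932, 303.899] pointing down, gripper open.
Joint ranges: [-2.91, 2.91], [-0.94, 2.29], [0.18, 2.7], [-1.29, 4.43], [0.17, 2.64], [-3, 3]. Speed limits (rad/s): [2.57, 2.57, 3.14, 3.14, 3.14, 3.14].

INTERFACE

Orientations are given as a 3x3 rotation matrix whose columns are the frame's x, y, z axes.
In Python, from rig import get_state, vision, arm gives the robot as it stands.
- The arm moves only by the tool arm_command, never from a script. Its argument "increments" is a list of rows, each a list of 6 numbers: the shift along the tool's x, y, z in mm, then the turn, a rotation vector about the tool's x, y, z in rad. In form: [[x, y, z, rx, ry, rz], ...]. A call has 1 to 20 rows; each row shifts and turns the commanded pose from where the row before left it, along the tool's axes as they then stand; what a row does not reach is not made up. A row lasts 1/8 s, in which the tool goes at most 62.5 mm and 10.7 degrees, less where a joint would pass 70% of its speed; a pose out of reach is approached as far as the arm can. A call with a gripper value outside its range is refused whole. "fingers" is the closure, from 0 (fully open) to 1 (shut), set as the call begins (left out, the last holds). The fingers move at their own pace and stop on an object; the grip force is fixed at half the most. Time passes only in rows, so rows that do not move let the fingers close. It gives the time, the measured TCP pose, the force, the opening and the grip force at its end, in the units of the state.
- get_state(): the state, without advancing time (a new reading comes with each control period).
- vision.grab_frame(name): name is "scene" or "side" or "wrist"; returns a dict with "frame" (384x512x3 uint8, red, green, blue), "vertical_fov" (degrees; the focal length in pixels is half the picture's height over the tangent of half this angle, whatever the lens; pixels are square), "cx", "cy" (the principal point, pixels), "R" (3x3) and "t" (3): a world point X has camera coordinates R X + t. Camera axes: x right, y down, z forward; pixel columns grow to the right and rows downward; lengths in mm; the calibration is good to about 2 mm. A picture is of the moment at which its call begins. There is no depth.
- arm.hand_in(): hands the job in; it is judged then, once.
The state is a dict: "t": time; "joint_pos": joint angles; "qvel": joint speeds; "effort": joint torques, N m; "position": TCP position; "eef_rot": TCP orientation; "ft_force": force on the tool from outside, world axes, zero at the start; "ft_torque": the same for the moment, N m; "gripper_width": opening from 0.0 (shut) to 1.0 (fully open); "grip_force": force on a finger pad.
Only numpy, scipy, OpenCV 4.12 (cv2) and the standard library are available. Lean on these libraries where they do the work, as an engineer would, in place of code of your own. Each camera call takes 0.05 s, during which the arm holds its last target. There are 200 camera calls.

## Working session

There is one attempt and no reset: what is moved stays moved. The work goes in short steps, Python scripts to look and compute and a tool call to move; the robot and the scene stay as the last step left them, time stands still between calls to the robot, and variables do not carry over. Pictures are saved under pics/ and viewed, at most 10 in all, crops included, and the job is handed in when it is done.

Besides the shell and the picture viewer there is one more tool, called after "Request:" as name(argument=value, ...) on one line, values as JSON. arm_command: Moves the arm, as the interface text tells. Its arguments: {"type":"object","properties":{"increments":{"type":"array"},"fingers":{"type":"number"}},"required":["increments"]}

```bash
mkdir -p pics
cat > h.py <<'E'
import numpy as np, cv2, pickle
from rig import get_state, vision, arm
def grab(n,save=None):
    f=vision.grab_frame(n)
    if save: cv2.imwrite('pics/'+save+'.png',cv2.cvtColor(f['frame'],cv2.COLOR_RGB2BGR))
    return f
def K(f):
    return 192/np.tan(np.radians(f['vertical_fov'])/2)
def ray(f,u,v):
    k=K(f);R=np.array(f['R']);t=np.array(f['t'])
    d=R.T@np.array([(u-f['cx'])/k,(v-f['cy'])/k,1]);return -R.T@t,d/np.linalg.norm(d)
def onz(f,u,v,z):
    o,d=ray(f,u,v);return o+d*(z-o[2])/d[2]
def proj(f,X):
    c=np.array(f['R'])@np.array(X,float)+f['t'];return c[:2]/c[2]*K(f)+[f['cx'],f['cy']]
def tri(f,a,g,b):
    o,d=ray(f,*a);p,e=ray(g,*b)
    s=np.linalg.lstsq(np.c_[d,-e],p-o,rcond=None)[0]
    return (o+d*s[0]+p+e*s[1])/2,np.linalg.norm(o+d*s[0]-p-e*s[1])
E
python3 - <<'E'
from h import *
ims=[]
F={n:grab(n) for n in('scene','side','wrist')}
pickle.dump(F,open('f0.pkl','wb'))
for n,f in F.items():
    print(n,f['vertical_fov'],f['cx'],f['cy'],np.round(-np.array(f['R']).T@f['t']),np.round(f['R'],2).tolist())
    cv2.imwrite(f'pics/{n}0.png',cv2.resize(cv2.cvtColor(f['frame'],cv2.COLOR_RGB2BGR),(800,600)))
print(get_state())
E
```

```text
scene 52.41668531205657 249.3887467314321 195.64433624042084 [1199.  175. 1145.] [[-0.27, 0.96, 0.0], [0.81, 0.23, -0.53], [-0.51, -0.14, -0.85]]
side 53.382461961588085 248.48139913041567 192.04940636860553 [  327. -1144.   926.] [[0.98, -0.21, 0.02], [-0.11, -0.55, -0.83], [0.19, 0.81, -0.56]]
wrist 64.96636053340745 257.20718319145345 190.06560118126362 [154. 557. 373.] [[0.38, 0.93, -0.0], [0.89, -0.36, 0.26], [0.24, -0.1, -0.96]]
{'t': 0.15, 'joint_pos': array([ 9.75886601e-01,  1.58884299e-01,  1.59794737e+00,  2.21344295e-06,
        1.38618042e+00, -2.10058687e-01]), 'qvel': array([-0.00094739, -0.00024439, -0.00374462, -0.00143566, -0.00169511,
        0.00067622]), 'effort': array([ 4.24416303e-04, -3.96377671e+01, -3.31783855e+01, -2.64411965e-04,
        5.44742681e-03,  1.71099180e-05]), 'position': array([215.65989525, 532.64049115, 303.15202436]), 'eef_rot': array([[-9.26854094e-01,  3.75420900e-01, -7.97301021e-04],
       [ 3.75421629e-01,  9.26853398e-01, -1.17435445e-03],
       [ 2.98103954e-04, -1.38777928e-03, -9.99998993e-01]]), 'ft_force': array([ 0.97067803, -0.60687648,  0.44582203]), 'ft_torque': array([ 0.05659293, -0.04264838, -0.03604957]), 'grip_force': 0.0, 'gripper_width': 0.9996256564766036}
```

View pics/scene0.png

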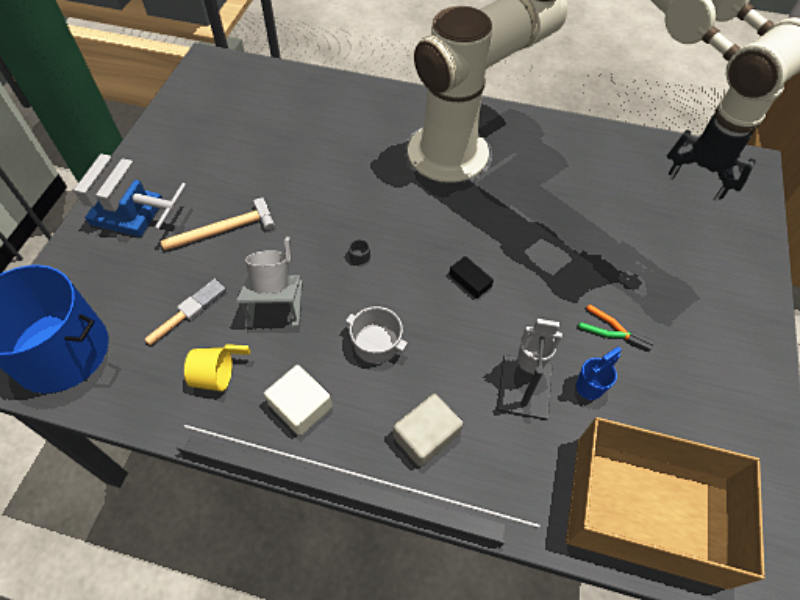

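View pics/side0.png

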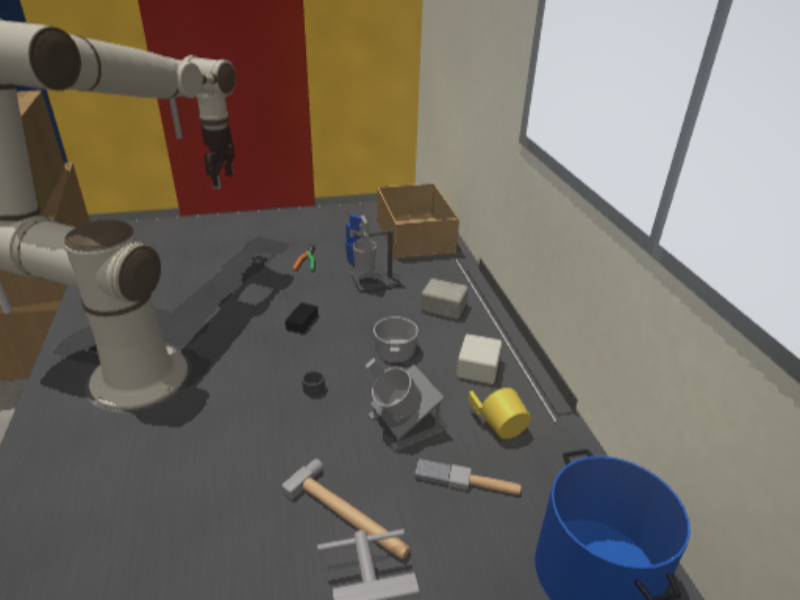

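Middle pot candidates in the scene view (800-px scale) are the steel one on the rest at (268,270) and the yellow one at (210,370); I choose the steel one. Small pot candidates are the steel one on the hook at (537,345) and the blue one at (598,375); I choose the steel one. The large pot is at (376,335). Next, one close crop of each.

Run:
```python
from h import *
F=pickle.load(open('f0.pkl','rb'))
def crop(n,u,v,w=80,h=60,s=5):
    im=cv2.cvtColor(F[n]['frame'],cv2.COLOR_RGB2BGR)[v:v+h,u:u+w]
    im=cv2.resize(im,None,fx=s,fy=s,interpolation=cv2.INTER_CUBIC)
    im=cv2.convertScaleAbs(im,alpha=1.15)
    for i in range(0,w,10):cv2.putText(im,str(u+i),(i*s,8),0,.3,(0,255,255));cv2.line(im,(i*s,0),(i*s,h*s),(0,120,120),1) if i%10==0 else 0
    for i in range(0,h,10):cv2.putText(im,str(v+i),(0,i*s+8),0,.3,(0,255,0));cv2.line(im,(0,i*s),(w*s,i*s),(0,120,0),1)
    return im
a=np.vstack([np.hstack([crop('scene',140,150),crop('side',225,225)]),np.hstack([crop('scene',310,200,80,60),crop('side',210,130)])])
cv2.imwrite('pics/c1.png',a)
```

```text
(no output)
```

View pics/c1.png

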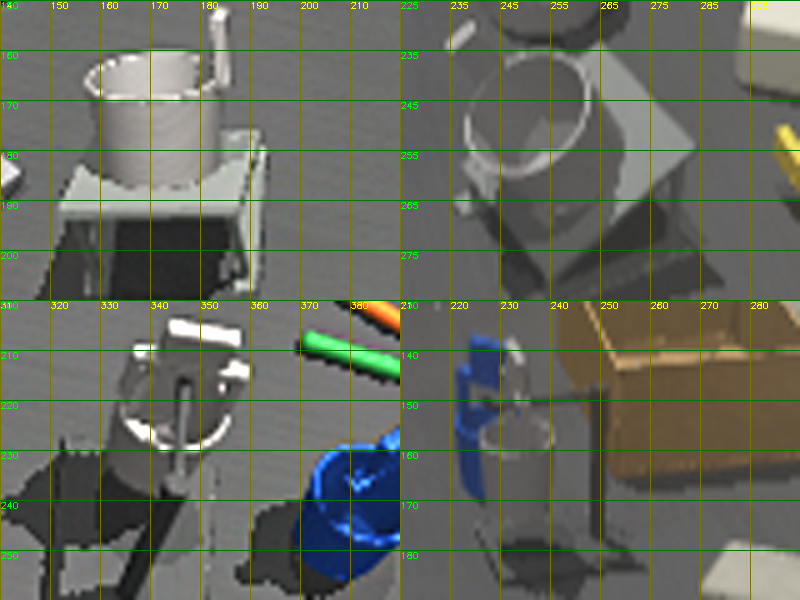

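Run:
```python
from h import *
F=pickle.load(open('f0.pkl','rb'));s,d=F['scene'],F['side']
P=lambda n,a,b:print(n,*(np.round(x,1) for x in tri(s,a,d,b)))
print('large',onz(s,240.6,210.5,62),onz(d,397*.64,332*.64,62))
P('rest hi+y',(187,192),(264,233)); P('rest hi-y',(151,191),(284,254))
print('z99',onz(s,187,192,99),onz(s,151,191,99),onz(d,264,233,99),onz(d,284,254,99))
P('rim c',(170.5,164.5),(250.5,247.5))
P('ear top',(184,153),(237.5,231.5))
P('tab top',(351,206),(233,140))
P('tabend',(344,204.5),(231.5,139));P('tabend2',(358,208),(233,141))
print('post top z154',onz(s,345,237,160),onz(d,248,148,160),'tip',onz(s,347,215,168),onz(d,229,150,168))
for n,a in dict(graphite=(471,277),pipe=(359,252),fb=(298,400),fb2=(428,430)).items(): print(n,onz(s,a[0]*.64,a[1]*.64,30))
```

```text
large [603.70882429 -16.29900849  62.        ] [606.38525776 -30.64287406  62.        ]
rest hi+y [ 602.8 -193.6   96.3] 1.8
rest hi-y [ 635.5 -305.6   99.5] 5.1
z99 [ 605.20734889 -193.0548403    99.        ] [ 632.83783018 -304.72174713   99.        ] [ 601.2755298 -195.9584939   99.       ] [ 637.65192226 -306.88212547   99.        ]
rim c [ 534.  -276.3  119.3] 5.7
ear top [ 501.7 -235.5  155.3] 3.6
tab top [586.5 301.7 205.1] 4.0
tabend [583.6 284.8 213. ] 11.6
tabend2 [586.  320.6 194.5] 13.7
post top z154 [660.27337536 306.2691559  160.        ] [653.72198257 300.43281128 160.        ] tip [593.23071822 300.6680894  168.        ] [567.11320268 282.33996117 168.        ]
graphite [400.52794367 144.33265376  30.        ]
pipe [ 401.93160102 -116.28229234   30.        ]
fb [ 782.69556353 -124.15845043   30.        ]
fb2 [773.42153853 136.82355185  30.        ]
```

Request:
arm_command(increments=[[0,0,-50,0,0,0],[0,0,-50,0,0,0],[0,0,0,0,0,0.177],[0,0,0,0,0,0.177],[0,0,0,0,0,0.177],[0,0,0,0,0,0.177],[0,0,0,0,0,0.177],[0,0,0,0,0,0.177],[0,0,0,0,0,0.177],[0,0,0,0,0,0.177],[0,0,0,0,0,0.177],[0,0,0,0,0,0.177],[0,0,0,0,0,0.177],[0,0,0,0,0,0.177],[0,0,0,0,0,0.177],[0,0,0,0,0,0.177]])

```text
t: 2.15
position: [215.8, 532.8, 403.4]
eef_rot: [[0.963, 0.27, -0.001], [0.27, -0.963, -0.001], [-0.001, 0.001, -1.0]]
ft_force: [-0.1, -0.4, -0.5]
gripper_width: 1.001
grip_force: 0.0
```

```bash
cat >> h.py <<'E'
from scipy.spatial.transform import Rotation as Ro
def to(p=None,R=None):
    s=get_state();A=np.array(s['eef_rot'])
    if R is None: R=A
    print('t',round(s['t'],2),'pos',np.round(s['position'],1),'j',np.round(s['joint_pos'],2))
    print('turn(tool now)',np.round(Ro.from_matrix(A.T@R).as_rotvec(),3))
    if p is not None: print('then shift (target tool axes)',np.round(R.T@(np.array(p)-s['position']),1),' shift in current axes',np.round(A.T@(np.array(p)-s['position']),1))
def Rm(y,z):
    z=np.array(z,float)/np.linalg.norm(z);y=np.array(y,float);y-=z*(y@z);y/=np.linalg.norm(y);return np.c_[np.cross(y,z),y,z]
E
python3 - <<'E'
from h import *
to((417,-261,400),Rm((.28,-.96,0),(0,0,-1)))
E
```

```text
t 2.15 pos [215.8 532.8 403.4] j [ 0.98  0.11  1.45 -0.    1.58  2.27]
turn(tool now) [ 0.001  0.001 -0.011]
then shift (target tool axes) [-29.1 818.4   3.4]  shift in current axes [-20.2 818.6   3.9]
```

Request:
arm_command(increments=[[-2,50,0,0,0,0],[-2,50,0,0,0,0],[-2,50,0,0,0,0],[-2,50,0,0,0,0],[-2,50,0,0,0,0],[-2,50,0,0,0,0],[-2,50,0,0,0,0],[-2,50,0,0,0,0],[-2,50,0,0,0,0],[-2,50,0,0,0,0],[0,50,0,0,0,0],[0,50,0,0,0,0],[0,50,0,0,0,0],[0,50,0,0,0,0],[0,59,0,0,0,0],[0,60,0,0,0,0],[0,0,0,0,0.14,0],[0,0,0,0,0.14,0],[0,0,0,0,0.14,0],[0,0,0,0,0.14,0]])

```text
t: 4.65
position: [421.9, -260.0, 404.0]
eef_rot: [[0.812, 0.275, 0.514], [0.233, -0.961, 0.147], [0.535, 0.0, -0.845]]
ft_force: [0.1, -0.0, -0.0]
gripper_width: 1.001
grip_force: 0.0
```

Run:
```python
from h import *
to((417,-261,310),Rm((.28,-.96,0),(.509,.148,-.848)))
f=grab('wrist');pickle.dump(f,open('f1.pkl','wb'))
im=cv2.resize(cv2.cvtColor(f['frame'],cv2.COLOR_RGB2BGR),(800,600),interpolation=cv2.INTER_CUBIC)
cv2.imwrite('pics/w1.png',im)
zp=np.array([-.509,-.148,.848]);yp=np.array([-.28,.96,0]);o=np.array([566,-265.3,64.4])
for n,X in dict(rimc=o+66*zp,eart=o+108*zp+46*yp,rhi=(602.8,-193.6,99),rhi2=(635.5,-305.6,99),large=(605,-20,62)).items(): print(n,proj(f,X)*800/512)
```

```text
t 4.65 pos [ 421.9 -260.   404. ] j [-1.06 -0.3   1.9   0.55  1.42  0.18]
turn(tool now) [ 0.003 -0.006 -0.004]
then shift (target tool axes) [-54.   -0.4  77. ]  shift in current axes [-54.5  -0.4  76.7]
rimc [456.06342731 334.82709474]
eart [399.89924696 354.37602091]
rhi [386.0735972 243.8226154]
rhi2 [512.9268919  243.22991807]
large [225.47876898 213.32107699]
```

View pics/w1.png

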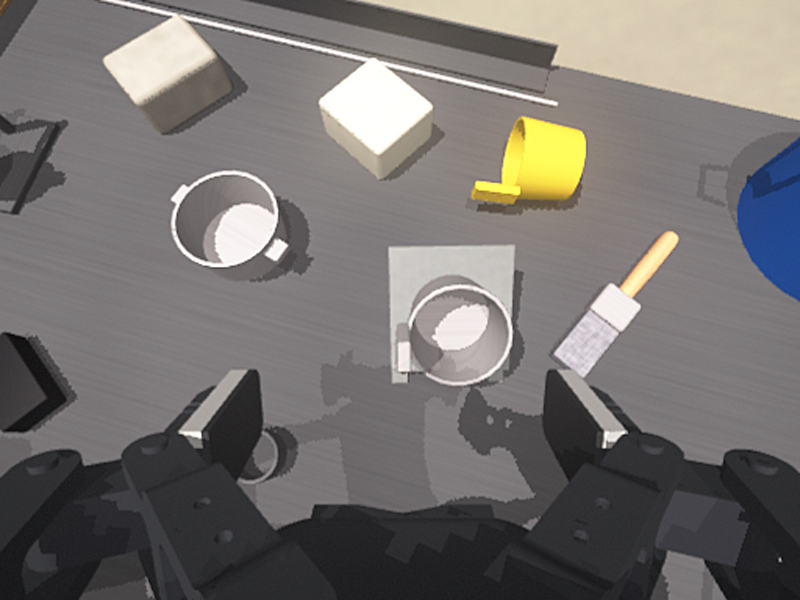

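The wrist view shows the middle pot rim at (460,334) and its ear top at (404,357), with the fingers on either side. The large pot rim centre is at (226,218). All are within about 3 mm of the estimates.

Run:
```python
from h import *
f=pickle.load(open('f1.pkl','rb'))
print(onz(f,226*.64,218*.64,62))
R=Rm((.28,-.96,0),(.509,.148,-.848))
to(np.array((506,-238,141.6))-94*R[:,2],R)
```

```text
[600.22264578 -22.52378122  62.        ]
t 4.7 pos [ 421.  -260.1  402.5] j [-1.06 -0.3   1.91  0.56  1.42  0.18]
turn(tool now) [ 0.002 -0.008 -0.007]
then shift (target tool axes) [-63.9   2.4 173.7]  shift in current axes [-65.3   2.6 173.2]
```

Request:
arm_command(increments=[[-22,1,50,0,0,0],[-22,1,50,0,0,0],[-20,0.5,40,0,0,0],[0,0,33,0,-0.007,-0.007],[0,0,0,0,0,0],[0,0,0,0,0,0]])

```text
t: 5.45
position: [459.2, -252.4, 224.5]
eef_rot: [[0.816, 0.281, 0.505], [0.242, -0.96, 0.144], [0.525, 0.005, -0.851]]
ft_force: [0.1, 0.2, -0.1]
gripper_width: 1.0
grip_force: 0.0
```

Run:
```python
from h import *
f=grab('wrist');pickle.dump(f,open('f2.pkl','wb'))
im=cv2.resize(cv2.cvtColor(f['frame'],cv2.COLOR_RGB2BGR),(800,600),interpolation=cv2.INTER_CUBIC)
cv2.imwrite('pics/w2.png',im)
s=get_state();A=np.array(s['eef_rot']);g=s['position']+A[:,2]*(94-16)
to(np.array((506,-238,141.6))-54*A[:,2])
print('expect ear top',proj(f,g)*800/512)
```

```text
t 5.5 pos [ 459.2 -252.8  225. ] j [-0.97 -0.06  2.06  0.62  1.04  0.02]
turn(tool now) [0. 0. 0.]
then shift (target tool axes) [-2.1 -1.6 42.7]  shift in current axes [-2.1 -1.6 42.7]
expect ear top [402.25722058 370.3068535 ]
```

View pics/w2.png

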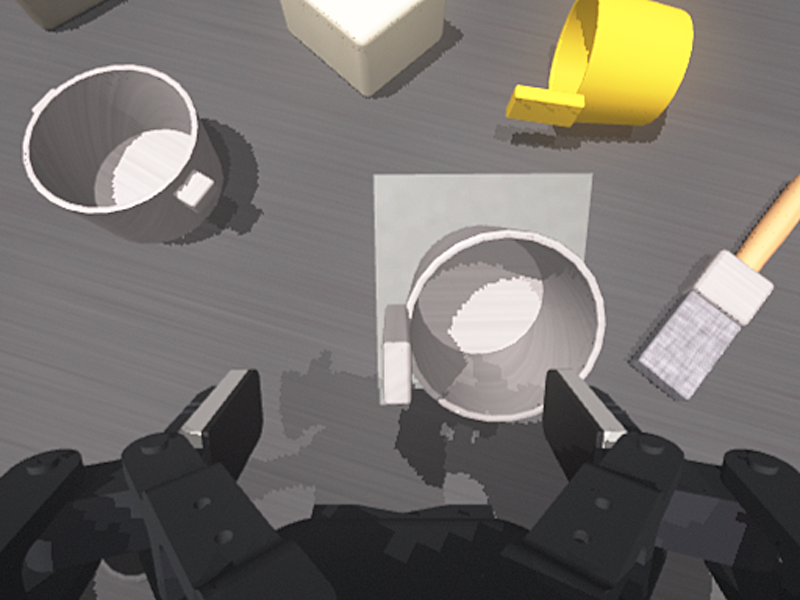

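The ear top is centred at (397,373) in the wrist view, which is 1.7 mm off the tool axis, and its faces are parallel to the pads.

Request:
arm_command(increments=[[-1.5,-1.7,14,0,0,0],[0,0,14,0,0,0],[0,0,12,0,0,0],[0,0,0,0,0,0],[0,0,0,0,0,0]])

```text
t: 6.12
position: [477.5, -245.0, 188.5]
eef_rot: [[0.816, 0.281, 0.505], [0.241, -0.96, 0.145], [0.525, 0.004, -0.851]]
ft_force: [-0.1, -0.0, 0.4]
gripper_width: 1.003
grip_force: 0.0
```

Request:
arm_command(increments=[[0,0,0,0,0,0],[0,0,0,0,0,0],[0,0,0,0,0,0],[0,0,0,0,0,0],[0,0,0,0,0,0],[0,0,0,0,0,0],[0,0,0,0,0,0],[0,0,0,0,0,0]], fingers=1)

```text
t: 7.12
position: [477.5, -244.9, 188.7]
eef_rot: [[0.816, 0.281, 0.505], [0.241, -0.96, 0.145], [0.526, 0.004, -0.851]]
ft_force: [-0.9, 2.2, 3.5]
gripper_width: 0.109
grip_force: 58.8
```

Request:
arm_command(increments=[[0,0,-10,0,0,0],[0,0,-15,0,0,0],[0,0,-20,0,0,0],[16,0,-25,0,0,0],[16,0,-25,0,0,0],[16,0,-25,0,0,0],[16,0,-25,0,0,0],[0,0,0,0,-0.08,0],[0,0,0,0,-0.08,0],[0,0,0,0,-0.08,0],[0,0,0,0,-0.08,0],[0,0,0,0,-0.08,0],[0,0,0,0,-0.08,0],[0,0,0,0,-0.075,0],[0,0,0,0,0,0],[0,0,0,0,0,0]])

```text
t: 9.12
position: [455.9, -250.5, 345.5]
eef_rot: [[0.96, 0.28, -0.0], [0.28, -0.96, -0.004], [-0.001, 0.003, -1.0]]
ft_force: [0.2, -0.7, -2.4]
gripper_width: 0.108
grip_force: 58.6
```

Run:
```python
from h import *
to((588,23,340),Rm((.28,-.96,0),(0,0,-1)))
f=grab('wrist');d=grab('side');pickle.dump(f,open('f3.pkl','wb'))
a=np.hstack([cv2.cvtColor(f['frame'],cv2.COLOR_RGB2BGR)[:, :],cv2.resize(cv2.cvtColor(d['frame'],cv2.COLOR_RGB2BGR)[130:322,180:324],(288,384))])
cv2.imwrite('pics/w3.png',a)
```

```text
t 9.12 pos [ 455.9 -250.5  345.5] j [-0.73 -0.01  1.69 -0.    1.46  0.55]
turn(tool now) [0.003 0.001 0.   ]
then shift (target tool axes) [ 203.4 -225.6    5.5]  shift in current axes [ 203.5 -225.6    4.5]
```

View pics/w3.png

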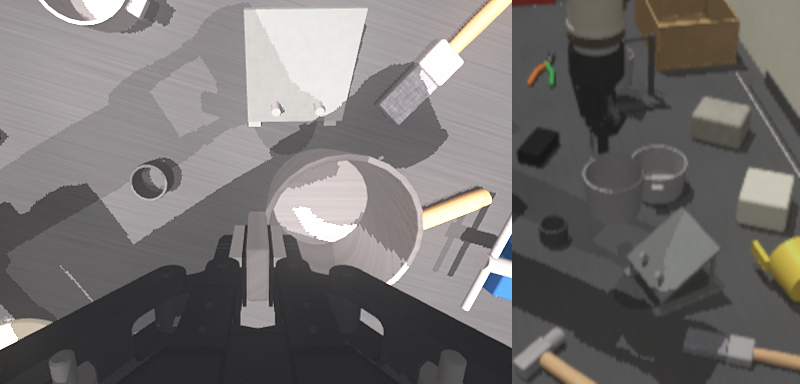

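The middle pot hangs upright in the grip: its rim is at about (345,215) in the wrist half and its ear is between the pads at (258,260). The rest is empty.

Request:
arm_command(increments=[[28,-28,0,0,0,0],[35,-39,0,0,0,0],[35,-39,0,0,0,0],[35,-39,0,0,0,0],[35,-39,0,0,0,0],[35,-41,0,0,0,0],[0,0,20,0,0,0],[0,0,20,0,0,0],[0,0,20,0,0,0],[0,0,20,0,0,0],[0,0,0,0,0,0],[0,0,0,0,0,0],[0,0,0,0,0,0]])

```text
t: 10.85
position: [588.5, 22.0, 265.7]
eef_rot: [[0.96, 0.281, 0.001], [0.281, -0.96, -0.004], [0.0, 0.005, -1.0]]
ft_force: [0.1, 0.7, -2.3]
gripper_width: 0.106
grip_force: 59.2
```

Run:
```python
from h import *
g=pickle.load(open('f2.pkl','rb'));print('large f2',onz(g,111.5*.64,139.5*.64,62))
to((588,23,340))
f=grab('wrist');d=grab('side');s=grab('scene');pickle.dump((f,d,s),open('f4.pkl','wb'))
B=lambda x:cv2.cvtColor(x['frame'],cv2.COLOR_RGB2BGR)
st=get_state();A=np.array(st['eef_rot'])
o=st['position']+A[:,2]*149+A[:,1]*46
for n,c in(('side',d),('scene',s),('wrist',f)):
    print(n,'midrim',proj(c,o-66*A[:,2]),'midfoot',proj(c,o),'large',proj(c,(600,-22,62)))
cs=lambda im,u,v:cv2.resize(im[v:v+75,u:u+75],(300,300),interpolation=cv2.INTER_CUBIC)
a=np.hstack([cv2.resize(B(f),(500,375)),np.vstack([cs(B(d),215,165),cs(B(s),203,155)])[:600]] if 0 else [np.vstack([cv2.resize(B(f),(500,375)),np.zeros((225,500,3),np.uint8)]),np.vstack([cs(B(d),215,165),cs(B(s),203,155)])])
cv2.imwrite('pics/w4.png',a)
```

```text
large f2 [598.26521487 -22.55482688  62.        ]
t 10.85 pos [588.5  22.  265.7] j [-0.17  0.22  1.6  -0.    1.32  1.12]
turn(tool now) [0. 0. 0.]
then shift (target tool axes) [ -0.2  -0.8 -74.3]  shift in current axes [ -0.2  -0.8 -74.3]
side midrim [252.95525863 184.54341057] midfoot [252.59044791 199.61723023] large [251.91307313 211.3233419 ]
scene midrim [238.21779553 188.90879609] midfoot [238.56297459 200.57739872] large [239.21990392 209.117369  ]
wrist midrim [339.74657642 233.11275919] midfoot [316.82550591 198.38243199] large [304.33701081 182.60176944]
```

View pics/w4.png

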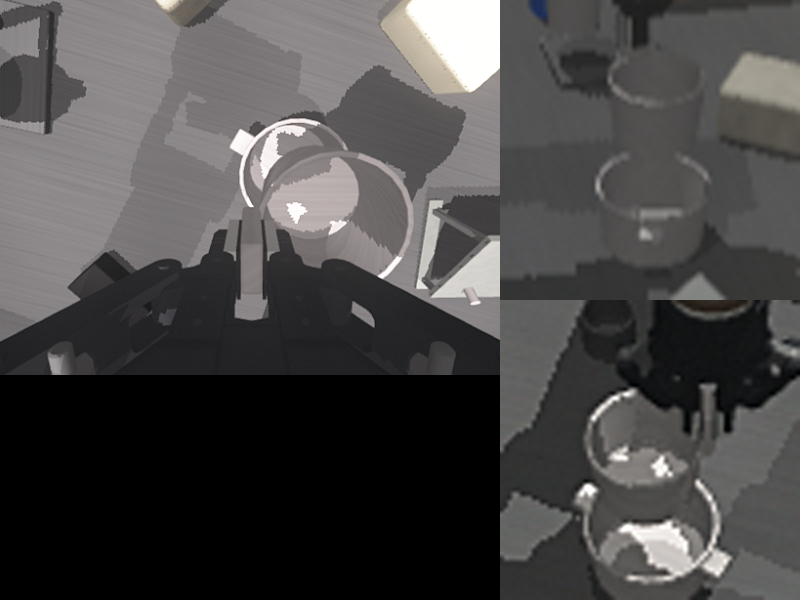

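The scene, side and wrist views put the held pot's axis within about 3 mm of the large pot's. I will shift +y by about 2.5 mm and lower.

Request:
arm_command(increments=[[1,-2.3,15,0,0,0],[0,0,15,0,0,0],[0,0,15,0,0,0],[0,0,10,0,0,0],[0,0,10,0,0,0],[0,0,10,0,0,0],[0,0,8,0,0,0],[0,0,8,0,0,0],[0,0,6,0,0,0],[0,0,4,0,0,0],[0,0,2,0,0,0],[0,0,0,0,0,0],[0,0,0,0,0,0]])

```text
t: 12.62
position: [588.4, 24.2, 161.6]
eef_rot: [[0.96, 0.281, -0.0], [0.281, -0.96, -0.004], [-0.001, 0.004, -1.0]]
ft_force: [0.4, -0.5, -3.6]
gripper_width: 0.107
grip_force: 59.1
```

Request:
arm_command(increments=[[0,0,2,0,0,0],[0,0,2,0,0,0],[0,0,0,0,0,0]])

```text
t: 13.0
position: [588.0, 24.2, 156.9]
eef_rot: [[0.96, 0.281, -0.001], [0.281, -0.96, -0.004], [-0.003, 0.003, -1.0]]
ft_force: [0.2, 0.1, -2.4]
gripper_width: 0.111
grip_force: 59.1
```

Request:
arm_command(increments=[[0,0,1,0,0,0],[0,0,1,0,0,0],[0,0,0,0,0,0],[0,0,0,0,0,0]])

```text
t: 13.5
position: [588.2, 24.2, 155.3]
eef_rot: [[0.96, 0.281, -0.001], [0.281, -0.96, -0.004], [-0.002, 0.004, -1.0]]
ft_force: [0.2, 0.2, -2.2]
gripper_width: 0.104
grip_force: 59.1
```

Request:
arm_command(increments=[[0,0,1,0,0,0],[0,0,1,0,0,0],[0,0,0,0,0,0],[0,0,0,0,0,0]])

```text
t: 14.0
position: [588.2, 24.2, 153.2]
eef_rot: [[0.96, 0.281, -0.001], [0.281, -0.96, -0.004], [-0.002, 0.004, -1.0]]
ft_force: [0.1, 0.7, -2.8]
gripper_width: 0.109
grip_force: 59.1
```

Request:
arm_command(increments=[[0,0,1,0,0,0],[0,0,0,0,0,0],[0,0,0,0,0,0]])

```text
t: 14.38
position: [588.2, 24.2, 152.2]
eef_rot: [[0.96, 0.281, -0.001], [0.281, -0.96, -0.004], [-0.002, 0.004, -1.0]]
ft_force: [0.0, -1.1, -3.0]
gripper_width: 0.103
grip_force: 59.1
```

Request:
arm_command(increments=[[0,0,1,0,0,0],[0,0,0,0,0,0],[0,0,0,0,0,0]])

```text
t: 14.75
position: [588.4, 24.2, 151.7]
eef_rot: [[0.96, 0.281, -0.0], [0.281, -0.96, -0.004], [-0.001, 0.004, -1.0]]
ft_force: [-0.2, 0.3, 1.4]
gripper_width: 0.108
grip_force: 59.7
```

Request:
arm_command(increments=[[0,0,0.7,0,0,0],[0,0,0,0,0,0]])

```text
t: 15.0
position: [588.5, 24.2, 151.7]
eef_rot: [[0.96, 0.281, -0.0], [0.281, -0.96, -0.004], [-0.001, 0.004, -1.0]]
ft_force: [-2.5, 0.7, 6.6]
gripper_width: 0.105
grip_force: 60.6
```

Request:
arm_command(increments=[[0,0,0,0,0,0],[0,0,0,0,0,0],[0,0,0,0,0,0],[0,0,0,0,0,0],[0,0,0,0,0,0],[0,0,0,0,0,0]], fingers=0)

```text
t: 15.75
position: [588.2, 24.2, 150.5]
eef_rot: [[0.96, 0.281, -0.001], [0.281, -0.96, -0.004], [-0.002, 0.004, -1.0]]
ft_force: [0.2, 0.1, 0.5]
gripper_width: 1.001
grip_force: 0.0
```

Request:
arm_command(increments=[[0,0,-10,0,0,0],[0,0,-20,0,0,0],[0,0,-30,0,0,0],[0,0,-40,0,0,0],[0,0,-50,0,0,0],[0,0,-50,0,0,0],[0,0,-50,0,0,0],[0,0,0,0,0,0]])

```text
t: 16.75
position: [589.7, 25.1, 408.3]
eef_rot: [[0.96, 0.281, 0.012], [0.281, -0.96, -0.006], [0.009, 0.009, -1.0]]
ft_force: [-0.5, 0.5, -0.1]
gripper_width: 1.002
grip_force: 0.0
```

Run:
```python
from h import *
to()
f=grab('wrist');d=grab('side');s=grab('scene');pickle.dump((f,d,s),open('f5.pkl','wb'))
B=lambda x:cv2.cvtColor(x['frame'],cv2.COLOR_RGB2BGR)
print(proj(f,(601,-20,71)))
cs=lambda im,u,v:cv2.resize(im[v:v+60,u:u+60],(300,300),interpolation=cv2.INTER_CUBIC)
a=np.hstack([np.vstack([cv2.resize(B(f),(500,375)),np.zeros((225,500,3),np.uint8)]),np.vstack([cs(B(s),210,170),cs(B(s),318,190)])])
cv2.imwrite('pics/w5.png',a)
```

```text
t 16.75 pos [589.7  25.1 408.3] j [-0.16  0.14  1.41 -0.    1.58  1.13]
turn(tool now) [0. 0. 0.]
[288.67078392 161.65804301]
```

View pics/w5.png

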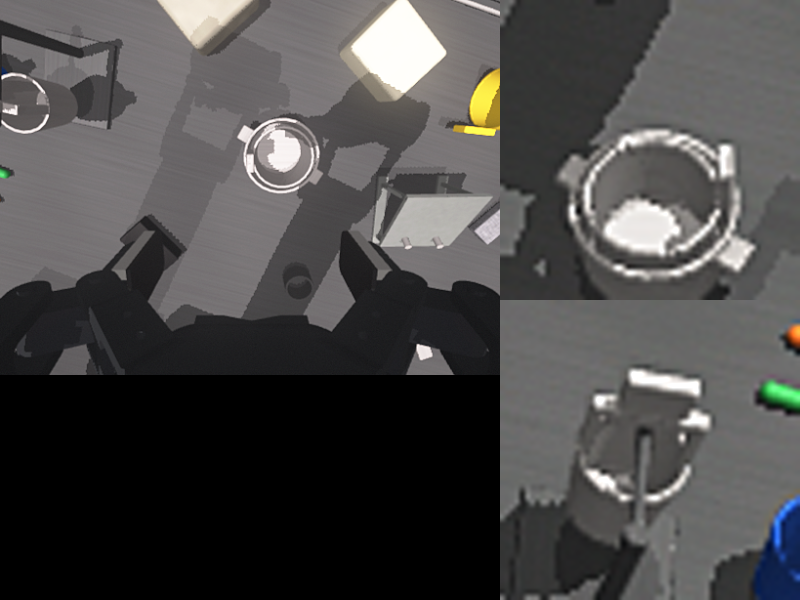

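The middle pot sits concentric in the large one, at wrist (283,155). The small pot hangs on the hook with its tab edge at scene crop (663,382). Turning and moving there next.

Request:
arm_command(increments=[[0,0,0,0,0,-0.161],[0,0,0,0,0,-0.161],[0,0,0,0,0,-0.161],[0,0,0,0,0,-0.161],[0,0,0,0,0,-0.161],[0,0,0,0,0,-0.161],[0,0,0,0,0,-0.161],[0,0,0,0,0,-0.161],[46,0,0,0,0,0],[46,0,0,0,0,0],[46,0,0,0,0,0],[46,0,0,0,0,0],[46,0,0,0,0,0],[46,0,0,0,0,0],[0,0,15,0,0,0],[0,0,15,0,0,0],[0,0,0,0,0,0]])

```text
t: 19.02
position: [587.2, 299.6, 366.3]
eef_rot: [[-0.0, 1.0, -0.006], [1.0, 0.0, -0.006], [-0.006, -0.006, -1.0]]
ft_force: [-0.3, -0.4, -0.2]
gripper_width: 0.998
grip_force: 0.0
```

Run:
```python
from h import *
S=pickle.load(open('f5.pkl','rb'))[2]
print('tab ends scene z206',onz(S,344,204.5,206),onz(S,358,208,206))
to((586,302,260),Rm((1,0,0),(0,0,-1)))
f=grab('wrist');pickle.dump(f,open('f6.pkl','wb'))
st=get_state();A=np.array(st['eef_rot'])
im=cv2.resize(cv2.cvtColor(f['frame'],cv2.COLOR_RGB2BGR),(800,600),interpolation=cv2.INTER_CUBIC)
cv2.imwrite('pics/w6.png',im)
for X in((586.5,301.7,206),(586,282,206),(586,322,206),(586,302,124)):print(proj(f,X)*1.5625)
```

```text
tab ends scene z206 [585.35251136 282.90774972 206.        ] [586.07358079 322.20316188 206.        ]
t 19.02 pos [587.2 299.6 366.3] j [ 0.29  0.35  1.25 -0.    1.55  0.29]
turn(tool now) [-0.006  0.006  0.   ]
then shift (target tool axes) [  2.4  -1.2 106.3]  shift in current axes [  3.1  -0.6 106.2]
[402.85842059 297.25959874]
[401.85051771 333.84904386]
[401.89609088 257.81032686]
[402.7153041  264.00421582]
```

View pics/w6.png

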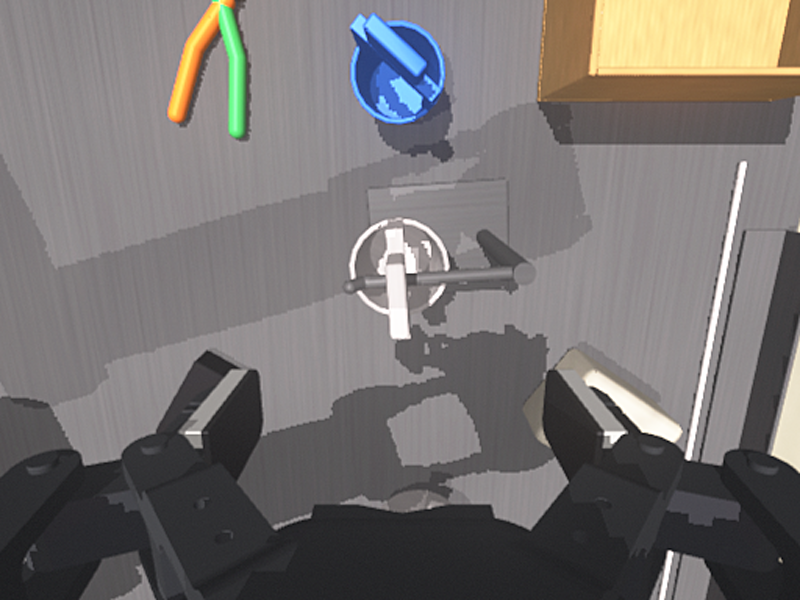

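Request:
arm_command(increments=[[0.4,-2.8,20,-0.006,0.006,-0.05],[0,0,20,0,0,0],[0,0,20,0,0,0],[0,0,20,0,0,0],[0,0,0,0,0,0],[0,0,0,0,0,0]])

```text
t: 19.82
position: [585.6, 301.6, 290.0]
eef_rot: [[-0.052, 0.999, 0.006], [0.999, 0.052, 0.002], [0.002, 0.006, -1.0]]
ft_force: [0.3, -0.3, 1.4]
gripper_width: 1.001
grip_force: 0.0
```

Run:
```python
from h import *
to((584.4,300,248))
f=grab('wrist');pickle.dump(f,open('f7.pkl','wb'))
st=get_state();A=np.array(st['eef_rot'])
im=cv2.resize(cv2.cvtColor(f['frame'],cv2.COLOR_RGB2BGR),(800,600),interpolation=cv2.INTER_CUBIC)
cv2.imwrite('pics/w7.png',im)
c=st['position']+A[:,2]*(st['position'][2]-206)
for k in(-20,0,20):print(proj(f,c+k*A[:,0])*1.5625)
```

```text
t 19.82 pos [585.6 301.6 290. ] j [0.29 0.38 1.36 0.   1.4  0.24]
turn(tool now) [0. 0. 0.]
then shift (target tool axes) [-1.6 -1.6 42. ]  shift in current axes [-1.6 -1.6 42. ]
[403.07753841 413.69769978]
[403.12543977 362.71113809]
[403.17648201 308.38139265]
```

View pics/w7.png

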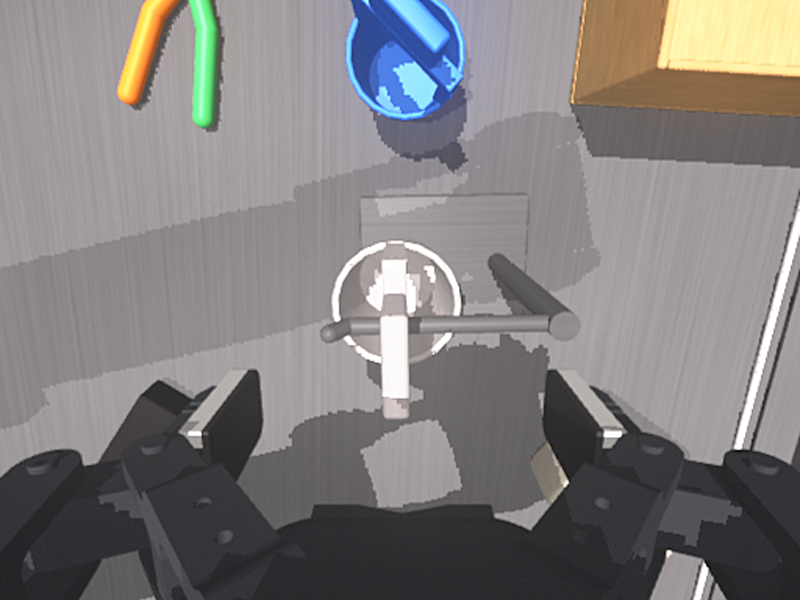

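Request:
arm_command(increments=[[-1,-2.2,14,0,0,0],[0,0,14,0,0,0],[0,0,12,0,0,0],[0,0,0,0,0,0],[0,0,0,0,0,0]])

```text
t: 20.5
position: [583.6, 300.5, 249.6]
eef_rot: [[-0.052, 0.999, 0.005], [0.999, 0.052, 0.002], [0.002, 0.006, -1.0]]
ft_force: [-0.6, -1.2, 0.8]
gripper_width: 0.996
grip_force: 0.0
```

Request:
arm_command(increments=[[0,0,0,0,0,0],[0,0,0,0,0,0],[0,0,0,0,0,0],[0,0,0,0,0,0],[0,0,0,0,0,0],[0,0,0,0,0,0],[0,0,0,0,0,0],[0,0,0,0,0,0]], fingers=1)

```text
t: 21.5
position: [583.4, 300.5, 249.6]
eef_rot: [[-0.052, 0.999, 0.005], [0.999, 0.052, 0.002], [0.002, 0.005, -1.0]]
ft_force: [0.0, -0.8, 1.2]
gripper_width: 0.107
grip_force: 59.6
```

Gripped. Lift 20 mm, then draw out along the hook's −x.

Request:
arm_command(increments=[[0,0,-5,0,0,0],[0,0,-7,0,0,0],[0,0,-8,0,0,0],[0,0,0,0,0,0],[0,-15,0,0,0,0],[0,-20,0,0,0,0],[0,-20,0,0,0,0],[0,-20,0,0,0,0],[0,-20,0,0,0,0],[0,-15,0,0,0,0],[0,0,0,0,0,0]])

```text
t: 22.88
position: [472.7, 294.8, 268.8]
eef_rot: [[-0.053, 0.999, 0.005], [0.999, 0.053, 0.002], [0.002, 0.005, -1.0]]
ft_force: [0.7, 0.2, -2.4]
gripper_width: 0.107
grip_force: 59.1
```

Run:
```python
from h import *
to((600,-20,320),Rm((1,0,0),(0,0,-1)))
```

```text
t 22.88 pos [472.7 294.8 268.8] j [0.34 0.14 1.69 0.   1.31 0.29]
turn(tool now) [ 0.005 -0.002  0.053]
then shift (target tool axes) [-314.8  127.3  -51.2]  shift in current axes [-321.   110.8  -51.2]
```

Run:
```python
from h import *
f=pickle.load(open('f5.pkl','rb'))[0]
g=cv2.GaussianBlur(cv2.cvtColor(f['frame'],cv2.COLOR_RGB2GRAY),(3,3),0).astype(np.float32)
for nm,z,r0,rng in(('middle',71,42.2,(36,48)),('large',62,52.5,(48,58))):
    c=np.array([601.,-21.])
    for it in range(4):
        pts=[]
        for a in np.arange(0,2*np.pi,.08):
            rr=np.arange(rng[0],rng[1],.4)
            v=[g[int(round(q[1])),int(round(q[0]))] for q in (proj(f,(c[0]+r*np.cos(a),c[1]+r*np.sin(a),z)) for r in rr)]
            i=int(np.argmax(v))
            if v[i]>150: pts.append(c+rr[i]*np.array([np.cos(a),np.sin(a)]))
        p=np.array(pts);A=np.c_[2*p,np.ones(len(p))];x=np.linalg.lstsq(A,(p**2).sum(1),rcond=None)[0]
        c=x[:2]
    print(nm,len(p),c.round(1),np.sqrt(x[2]+c@c).round(1))
```

```text
middle 74 [593.2 -18.6] 41.6
large 74 [601.7 -20.3] 51.7
```

Request:
arm_command(increments=[[0,0,-30,0,0,0],[0,0,-36,0.005,-0.002,0.053],[-30,12,0,0,0,0],[-45,18,0,0,0,0],[-45,18,0,0,0,0],[-45,18,0,0,0,0],[-45,18,0,0,0,0],[-45,18,0,0,0,0],[-35,14,0,0,0,0],[-25,12,0,0,0,0],[0,0,0,0,0,0],[0,0,0,0,0,0]])

```text
t: 24.38
position: [600.9, -20.3, 334.7]
eef_rot: [[0.001, 1.0, -0.0], [1.0, -0.001, 0.0], [0.0, -0.0, -1.0]]
ft_force: [0.4, 0.5, -2.8]
gripper_width: 0.104
grip_force: 59.2
```

Run:
```python
from h import *
F=pickle.load(open('f5.pkl','rb'))
G=[cv2.GaussianBlur(cv2.cvtColor(f['frame'],cv2.COLOR_RGB2GRAY),(3,3),0).astype(np.float32) for f in F]
an=np.arange(0,2*np.pi,.05)
def score(f,g,c,z,r):
    X=np.c_[c[0]+r*np.cos(an),c[1]+r*np.sin(an),0*an+z]
    q=(np.array(f['R'])@X.T).T+f['t'];q=q[:,:2]/q[:,2:]*K(f)+[f['cx'],f['cy']]
    v=cv2.remap(g,q[None].astype(np.float32)[...,0],q[None].astype(np.float32)[...,1],cv2.INTER_LINEAR)
    return np.minimum(v,200).mean()
for k,n in((0,'wrist'),(2,'scene')):
  for nm,z,r in(('middle',71,42.2),('large',62,52.5)):
    b=sorted([(score(F[k],G[k],(601+i,-20+j),z,r),601+i,-20+j) for i in range(-12,13) for j in range(-12,13)])[::-1]
    print(n,nm,[tuple(np.round(x,1)) for x in b[:4]])
print(proj(F[0],(601,-20,71))/1.024,proj(F[0],(601,-20,62))/1.024)
```

```text
wrist middle [(np.float64(184.0), np.float64(602.0), np.float64(-20.0)), (np.float64(183.8), np.float64(601.0), np.float64(-20.0)), (np.float64(183.8), np.float64(601.0), np.float64(-21.0)), (np.float64(183.0), np.float64(602.0), np.float64(-21.0))]
wrist large [(np.float64(184.9), np.float64(601.0), np.float64(-20.0)), (np.float64(184.6), np.float64(602.0), np.float64(-19.0)), (np.float64(184.5), np.float64(601.0), np.float64(-19.0)), (np.float64(184.2), np.float64(602.0), np.float64(-20.0))]
scene middle [(np.float64(162.9), np.float64(600.0), np.float64(-18.0)), (np.float64(162.7), np.float64(599.0), np.float64(-17.0)), (np.float64(162.6), np.float64(599.0), np.float64(-18.0)), (np.float64(162.2), np.float64(600.0), np.float64(-17.0))]
scene large [(np.float64(146.9), np.float64(603.0), np.float64(-17.0)), (np.float64(146.5), np.float64(603.0), np.float64(-16.0)), (np.float64(146.1), np.float64(602.0), np.float64(-17.0)), (np.float64(146.0), np.float64(604.0), np.float64(-17.0))]
[281.90506242 157.86918263] [281.21201752 156.83688847]
```

The middle pot's rim fits at (601.3,−20.3) in the wrist image, and the small pot now hangs over it at (600.9,−20.3). Lowering.

Request:
arm_command(increments=[[0,0,15,0,0,0],[0,0,15,0,0,0],[0,0,10,0,0,0],[0,0,10,0,0,0],[0,0,10,0,0,0],[0,0,10,0,0,0],[0,0,10,0,0,0],[0,0,10,0,0,0],[0,0,10,0,0,0],[0,0,8,0,0,0],[0,0,6,0,0,0],[0,0,4,0,0,0],[0,0,3,0,0,0],[0,0,2,0,0,0],[0,0,0,0,0,0],[0,0,0,0,0,0]])

```text
t: 26.38
position: [600.9, -20.6, 212.1]
eef_rot: [[0.001, 1.0, 0.0], [1.0, -0.001, -0.0], [-0.0, 0.0, -1.0]]
ft_force: [0.1, -0.4, -2.5]
gripper_width: 0.106
grip_force: 59.1
```

Request:
arm_command(increments=[[0,0,1,0,0,0],[0,0,1,0,0,0],[0,0,0,0,0,0],[0,0,0,0,0,0]])

```text
t: 26.88
position: [600.8, -20.6, 209.9]
eef_rot: [[0.001, 1.0, 0.0], [1.0, -0.001, -0.0], [-0.0, 0.0, -1.0]]
ft_force: [-0.8, -1.5, -2.6]
gripper_width: 0.103
grip_force: 59.1
```

Request:
arm_command(increments=[[0,0,1,0,0,0],[0,0,1,0,0,0],[0,0,0,0,0,0],[0,0,0,0,0,0]])

```text
t: 27.38
position: [600.8, -20.6, 207.9]
eef_rot: [[0.001, 1.0, 0.0], [1.0, -0.001, -0.0], [-0.0, 0.0, -1.0]]
ft_force: [0.0, 0.5, -1.6]
gripper_width: 0.104
grip_force: 59.1
```

Request:
arm_command(increments=[[0,0,1,0,0,0],[0,0,0,0,0,0],[0,0,0,0,0,0]])

```text
t: 27.75
position: [600.8, -20.6, 206.8]
eef_rot: [[0.001, 1.0, -0.0], [1.0, -0.001, -0.0], [-0.0, -0.0, -1.0]]
ft_force: [0.6, 0.5, -1.6]
gripper_width: 0.109
grip_force: 59.1
```

Request:
arm_command(increments=[[0,0,1,0,0,0],[0,0,0,0,0,0],[0,0,0,0,0,0]])

```text
t: 28.12
position: [600.7, -20.6, 205.8]
eef_rot: [[0.001, 1.0, -0.0], [1.0, -0.001, -0.0], [-0.0, -0.0, -1.0]]
ft_force: [0.0, 0.1, -3.4]
gripper_width: 0.108
grip_force: 59.1
```

Request:
arm_command(increments=[[0,0,0.7,0,0,0],[0,0,0,0,0,0],[0,0,0,0,0,0]])

```text
t: 28.5
position: [600.9, -20.6, 205.8]
eef_rot: [[0.001, 1.0, 0.0], [1.0, -0.001, -0.0], [-0.0, 0.0, -1.0]]
ft_force: [-1.7, 0.1, 3.5]
gripper_width: 0.103
grip_force: 59.9
```

Contact came at the expected height (205.8). Release and withdraw.

Request:
arm_command(increments=[[0,0,0,0,0,0],[0,0,0,0,0,0],[0,0,0,0,0,0],[0,0,0,0,0,0],[0,0,0,0,0,0],[0,0,0,0,0,0]], fingers=0)

```text
t: 29.25
position: [600.8, -20.6, 205.2]
eef_rot: [[0.001, 1.0, 0.0], [1.0, -0.001, -0.0], [-0.0, 0.0, -1.0]]
ft_force: [-0.0, -1.0, 0.2]
gripper_width: 1.003
grip_force: 0.0
```

Request:
arm_command(increments=[[0,0,-10,0,0,0],[0,0,-20,0,0,0],[0,0,-30,0,0,0],[0,0,-40,0,0,0],[0,0,-50,0,0,0],[0,0,-40,0,0,0],[0,0,0,0,0,0],[0,0,0,0,0,0]])

```text
t: 30.25
position: [600.6, -20.5, 395.6]
eef_rot: [[0.001, 1.0, 0.0], [1.0, -0.001, -0.0], [-0.0, 0.0, -1.0]]
ft_force: [0.1, -0.1, -0.5]
gripper_width: 1.0
grip_force: 0.0
```

Run:
```python
from h import *
f=grab('wrist');g=cv2.cvtColor(f['frame'],cv2.COLOR_RGB2GRAY).astype(np.float32)
an=np.arange(0,2*np.pi,.05)
def score(c,z,r):
    q=np.array([proj(f,(c[0]+r*np.cos(a),c[1]+r*np.sin(a),z)) for a in an],np.float32)
    return np.minimum(cv2.remap(g,q[None,:,0],q[None,:,1],cv2.INTER_LINEAR),200).mean()
for nm,z,r in(('small',80,32.5),('middle',71,42.2),('large',62,52.5)):
    print(nm,max((score((601+i,-20+j),z,r),601+i,-20+j) for i in range(-10,11) for j in range(-10,11)))
# tab top: bright blob near expected z=162
print('exp tab ends',[proj(f,(601,-20+k,162)).round(1) for k in(-20,20)])
u,v=proj(f,(601,-20,162)).astype(int)
m=(g[v-45:v+45,u-30:u+30]>170).astype(np.uint8)
n,l,s,c=cv2.connectedComponentsWithStats(m)
print([(s[i].tolist()) for i in range(1,n) if s[i,4]>40],'off',u-30,v-45)
```

```text
small (np.float32(191.62221), 601, -23)
middle (np.float32(197.16101), 602, -20)
large (np.float32(198.20235), 601, -20)
exp tab ends [array([257.8, 192.5]), array([257.8, 154.5])]
[[0, 0, 41, 77, 1295], [34, 0, 26, 19, 77], [29, 9, 28, 46, 190], [45, 43, 15, 18, 57], [46, 53, 14, 13, 54]] off 227 128
```

All three rims fit at the seated heights within 3 mm of each other. Handing in.

```bash
python3 -c "
from rig import arm
print(arm.hand_in())"
```

```text
the job is handed in; nothing more can be done
None
```

The middle pot is seated in the large pot and the small pot in the middle one, all centred within about 3 mm by the last camera check, and the job was handed in at about 30 s; no verdict was returned.

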